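Close up a glaze sample row in its rail with the push stick

ROBOT

A 6-joint arm with a two-finger parallel gripper is mounted at the origin on the work surface. World frame = base frame: x ahead of the robot, y to its left, z up, the work surface at z = 0. Lengths are in m, angles in rad, forces in N, time in s.
With the tool pointing down it reaches from about 0.25 to 0.775 m from the base axis. Payload 4 kg.
Tool frame: the origin (TCP) lies at the very end of the fingers, on their centre line; the grasp point (between the pads) lies 19 mm behind it; z points along the fingers, y is the line along which they close (so a half turn about z gives the same grasp; the last joint's range is limited). The gripper opens to 94 mm and grips with 3 to 60 N. Pads are 16 mm wide; open, the fingers measure 119 mm over their backs; the gripper's body (75 mm by 177 mm) begins 78 mm behind the grasp point.
Start: joints at [-1.401, 0.087, 1.371, -0, 1.684, -0.103], TCP at [0.148, -0.53, 0.206] pointing down, gripper open.
Joint ranges: [-3.1, 3.1], [-0.76, 2.03], [0.27, 2.55], [-1.08, 4.22], [0.17, 2.65], [-2.57, 2.57]. Speed limits (rad/s): [2.79, 2.79, 3.14, 3.14, 3.14, 3.14].

INTERFACE

Orientations are given as [roll, pitch, yaw] about the fixed x, y, z axes, in that order (R = Rz(yaw) Ry(pitch) Rx(roll)).
In Python, from bench import robot gives the robot as it stands. The module is installed in compiled form; this text tells all that it offers.
- The arm moves only by the tool move_arm, never from a script. Its argument "deltas" is one flat list of numbers, 7 for each row, row after row: the turn, a rotation vector about the tool's x, y, z in rad, then the shift along the tool's x, y, z in cm, then the closure, from -1 (fully open) to 1 (shut). A call has 1 to 8 rows; each row is the pose to reach, as a shift and turn from the pose commanded when the call began, along the tool's axes at that moment; what a row does not reach only later rows make up. A row lasts 1/10 s, in which the tool goes at most 50 mm and 8.59 degrees, less where a joint would pass 70% of its speed; a pose out of reach is approached as far as the arm can. A call with a gripper value outside its range is refused whole. The fingers move at their own pace and stop on an object; the grip force is fixed at half the most. Time passes only in rows, so rows that repeat a pose let the fingers close. It gives the time, the measured TCP pose, the force, the opening and the grip force at its end, in the units of the state.
- robot.get_obs(): the state, without advancing time (a new reading comes with each control period).
- robot.snapshot(name): name is "scene" or "top" or "wrist"; returns a dict with "image" (480x640x3 uint8, red, green, blue), "depth" (480x640 float32, m along the optical axis (not along the pixel's ray), 0 where there is no reading), "fov_y" (degrees; the focal length in pixels is half the picture's height over the tangent of half this angle, whatever the lens; pixels are square), "cx", "cy" (the principal point, pixels), "origin" and "orientation" of the camera in the world; the wrist camera has in their place "T_tool_cam" (4x4, takes a point from camera to tool coordinates, whose origin is the TCP and whose axes are the flange's). Camera axes: x right, y up, looking along -z (the intrinsics and any distortion apply to the point x, -y, -z); pixel columns grow to the right and rows downward; lengths in m; the calibration is good to about 2 mm. The wrist camera is an equidistant fisheye: a pixel r from the principal point sees the ray r / f radians off the axis. A picture is of the moment at which its call begins: read the wrist's pose just before it.
- robot.close_job(): hands the job in; it is judged then, once.
The state is a dict: "time": time; "joint_positions": joint angles; "qvel": joint speeds; "joint_torque": joint torques, N m; "tool_pos": TCP position; "ee_rot": TCP orientation; "wrist_force": force on the tool from outside, world axes, zero at the start; "wrist_torque": the same for the moment, N m; "width": finger opening in m; "finger_force": force on a finger pad.
Only numpy, scipy, OpenCV 4.12 (cv2) and the standard library are available. Lean on these libraries where they do the work, as an engineer would, in place of code of your own. Each camera call takes 0.05 s, during which the arm holds its last target. There are 200 camera calls.

TASK

Take the turquoise sample tile from the ware board, set it on the loading apron of the sample rail and feed it down the channel with the push stick, fingers off it, until it has closed up the green tile against the end stop and the stop's sprung buffer is pressed in and keeps the two tiles tight together when you let go. The end stop is clamped somewhere different each time, so go by feel, and stop while the buffer still gives: driving the row hard onto the stop chips the glaze. Then lay the stick flat on the table, clear of the rail, and leave the cup, bowl and vase alone.

Things in the scene. Friction and masses are not known exactly. Their poses are not given: they have to be found in the camera images.
- rail: Glaze sample rail, fixed to the table: aluminium channel on a plywood board 292 x 76 x 10 mm. Origin: at table level under the middle of the channel mouth; +x = feeding direction, into the channel; y across; z up. Its flat metal floor, 14 mm above the table, runs from x = -103 to 182 mm. Walls (tops 24 mm above the table) from x = 0; inner width 43 mm.
- apron (a point): Middle of the rail's open loading apron: on its floor, 50 mm before the mouth, 14 mm above the table, axes as the rail. Apron 56 mm wide, from x = -103 mm to the mouth (rail frame); nothing stands on it but flared lead-in cheeks (tops 24 mm above the table) beside x = -22 to 0, narrowing from 56 to 43 mm.
- mouth (a point): Middle of the channel mouth (x = 0 of the rail), on the channel floor, 14 mm above the table; axes as the rail. Sprung brass side strips, 3 to 76 mm past it, close the channel to 38 mm and grip a 40 mm tile by friction wherever it is left. From 40 mm on, lips overhang each side: 30 mm open slot, underside 11 mm above the floor, top 28 mm above the table.
- tile_mid (a point): Centre of the loose turquoise sample tile, 40 x 40 x 8 mm, about 30 g, axes along its edges, z up; it starts flat on the ware board. The strips' drag on it is steady, some 3 to 7 N, different each time, from about 10 mm past the mouth. More than 16 N from the stick chips it.
- tile_b_mid (a point): Centre of the loose green tile, 40 x 40 x 8 mm, already in the channel. Some way beyond it, not measured, is the end stop (dark block, black thumb-screw): its rubber buffer's face is 120 to 146 mm past the mouth. The buffer adds about 2 N to the drag as it is met and 0.8 N per mm pressed in; after 4 mm the tile meets solid shoulders.
- ware_board: Light wooden ware board, 130 x 90 x 8 mm, fixed; origin under its middle.
- stick_grip (a point): Middle of the push stick's handle, half-way up; x points along the stick to its nose, z up. Wooden push stick, 50 g, lying on the table: upright handle 74 mm long, 15 mm wide, 34 mm high (x = -37 to 37 mm from here, underside 17 mm below here), and from its foot a flat blade 12 mm wide and 7 mm thick reaching to the nose.
- stick_nose (a point): The flat nose of the push stick: 152 mm ahead of stick_grip, 3.5 mm above the stick's underside.
- cup: Blue glazed cup, 72 mm across, 75 mm high, loose; origin under its middle. Leave alone.
- bowl: Green glazed bowl, 110 mm across, 50 mm high, loose; origin under its middle. Leave alone.
- vase: Dark blue bud vase, 54 mm across, 92 mm high, loose; origin under its middle. Leave alone.
Mind the look-alikes: they are no part of the job. Of the things that look like the part that bears stick_grip, take the one that is farthest to the robot's left at the start.

How it is judged:
By the outcome, as a careful person would: the job done as asked, in the order asked, and still so for the second after the job is handed in, with the robot touching nothing.
It also fails if it takes over 72 s, if anything falls off the work surface, if the arm or the gripper's body presses on something with over 40 N, if the wrist force passes 120 N, or if a joint passes its speed limit or range.

## Working session

There is one attempt and no reset: what is moved stays moved. The work goes in short steps, Python scripts to look and compute and a tool call to move; the robot and the scene stay as the last step left them, time stands still between calls to the robot, and variables do not carry over. Pictures are saved under pics/ and viewed, at most 13 in all, crops included, and the job is handed in when it is done.

Besides the shell and the picture viewer there is one more tool, called after "Emit:" as a command line: name --argument value ..., lists and objects as JSON in quotes. move_arm: Moves the arm, as the interface text tells. Its arguments: {"type":"object","properties":{"deltas":{"type":"array","items":{"type":"number"}}},"required":["deltas"]}

```bash
mkdir -p pics
cat > h.py <<'E'
import numpy as np,cv2,pickle
from scipy.spatial.transform import Rotation as R
from bench import robot
def snap(n,f):
    o=robot.get_obs(); s=robot.snapshot(n); s['obs']=o
    cv2.imwrite(f'pics/{f}.png',s['image'][:,:,::-1]); pickle.dump(s,open(f'{f}.pkl','wb')); return s
def load(f): return pickle.load(open(f+'.pkl','rb'))
def rot(o):
    o=np.array(o,float)
    return o if o.shape==(3,3) else (R.from_euler('xyz',o).as_matrix() if o.size==3 else R.from_quat(o).as_matrix())
def cam(s):
    if 'T_tool_cam' in s:
        T=np.eye(4);T[:3,:3]=rot(s['obs']['ee_rot']);T[:3,3]=s['obs']['tool_pos'];T=T@s['T_tool_cam'];return T[:3,:3],T[:3,3]
    return rot(s['orientation']),np.array(s['origin'])
def rays(s,uv):
    uv=np.atleast_2d(uv).astype(float);f=240/np.tan(np.radians(s['fov_y'])/2)
    d=uv-[s['cx'],s['cy']]
    if 'T_tool_cam' in s:
        r=np.linalg.norm(d,axis=1)+1e-9;t=r/f
        v=np.c_[d[:,0]/r*np.sin(t),-d[:,1]/r*np.sin(t),-np.cos(t)]
    else: v=np.c_[d[:,0]/f,-d[:,1]/f,-np.ones(len(d))]
    return v
def onz(s,uv,z):
    Rm,o=cam(s);v=rays(s,uv)@Rm.T
    return o+v*((z-o[2])/v[:,2])[:,None]
def bydepth(s,uv):
    Rm,o=cam(s);v=rays(s,uv);uv=np.atleast_2d(uv).astype(int)
    d=s['depth'][uv[:,1],uv[:,0]];return o+(v/(-v[:,2:])*d[:,None])@Rm.T
E
python3 - <<'E'
from h import *
for n in('scene','top','wrist'):
    s=snap(n,n+'0');print(n,{k:v for k,v in s.items() if k not in('image','depth','obs')})
print(robot.get_obs())
E
```

```text
scene {'fov_y': 53.9216380429948, 'cx': 316.508704908653, 'cy': 238.4216321702299, 'origin': array([1.29856807, 0.17898889, 0.59843843]), 'orientation': array([ 0.93822292, -0.01873136,  1.84387112])}
top {'fov_y': 53.19306477579372, 'cx': 314.164684647285, 'cy': 237.38879148200255, 'origin': array([ 0.4302762 , -0.01769123,  0.9349324 ]), 'orientation': array([ 0.16198845, -0.02572957, -1.5451907 ])}
wrist {'fov_y': 65.70646984690485, 'cx': 323.08890390811735, 'cy': 242.45201396671814, 'T_tool_cam': array([[ 2.63690257e-04,  9.68194059e-01,  2.50200310e-01,
         7.12732690e-02],
       [ 9.99999963e-01, -2.37524085e-04, -1.34775369e-04,
         1.27809248e-04],
       [-7.10601115e-05,  2.50200336e-01, -9.68194085e-01,
        -1.80193556e-01],
       [ 0.00000000e+00,  0.00000000e+00,  0.00000000e+00,
         1.00000000e+00]])}
{'time': 0.15, 'joint_positions': array([-1.40109810e+00,  8.77994792e-02,  1.37187254e+00, -1.66033508e-05,
        1.68358604e+00, -1.03063203e-01]), 'qvel': array([ 0.00014462, -0.00199502, -0.00498331, -0.00108971, -0.00088115,
       -0.00127893]), 'joint_torque': array([ 1.53465204e-03, -3.40644085e+01, -3.02792537e+01,  7.17815920e-02,
        3.05140845e-02, -1.16925517e-04]), 'tool_pos': array([ 0.14810591, -0.52926142,  0.20458279]), 'ee_rot': array([-3.13993439e+00, -1.54924691e-04,  2.72759448e-01]), 'wrist_force': array([ 0.90521748, -0.39469216, -0.53271586]), 'wrist_torque': array([0.00651947, 0.01845338, 0.00685624]), 'finger_force': 0.0, 'width': 0.09417080507156696}
```

View pics/top0.png

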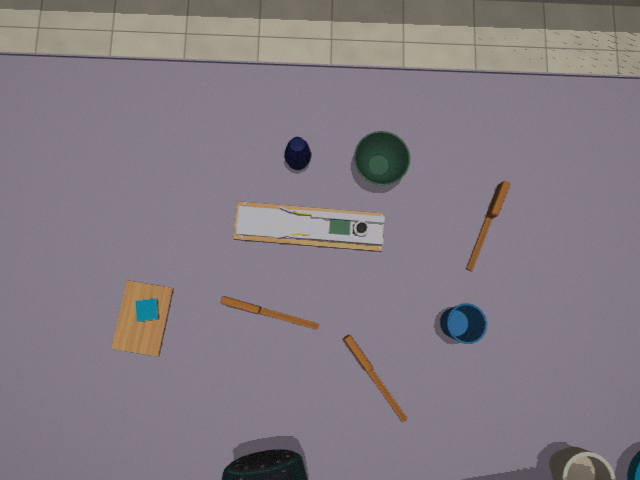

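View pics/scene0.png

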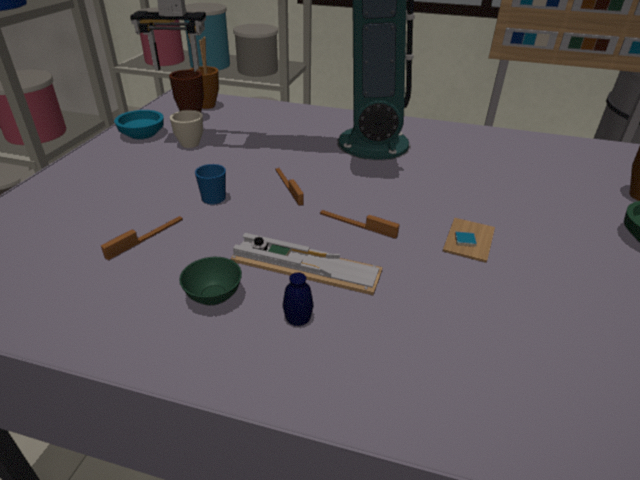

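The top view shows three stick look-alikes, with handles at (241,305), (358,353) and (499,199). I choose (241,305), the farthest to the robot's left. The turquoise tile is at (147,310), the rail mouth near (295,222), and the green tile at (340,227).

Run:
```python
from h import *
s=load('top0');im=s['image'];hsv=cv2.cvtColor(im,cv2.COLOR_RGB2HSV)
c=im[190:370,100:400][:,:,::-1];cv2.imwrite('pics/crop.png',cv2.resize(c,(800,480),interpolation=cv2.INTER_CUBIC))
print(onz(s,[[147,310]],.016),bydepth(s,[[147,310],[241,305],[260,222],[340,228],[300,322]]))
def comp(mask,seed):
    n,l,_,_=cv2.connectedComponentsWithStats(mask.astype(np.uint8));k=l[seed[1],seed[0]]
    v,u=np.nonzero(l==k);return np.c_[u,v]
def rect(uv,z):
    p=onz(s,uv,z)[:,:2];return cv2.minAreaRect((p*1000).astype(np.float32))
m=(hsv[...,0]>90)&(hsv[...,0]<105)&(hsv[...,1]>150)
print('tile',rect(comp(m,(147,310)),.016))
m=(hsv[...,0]<15)&(hsv[...,1]>120)
uv=comp(m,(241,305));P=bydepth(s,uv)
hi=P[:,2]>.02
print('handle',hi.sum(),rect(uv[hi],.034),'blade',rect(uv[~hi],.007))
# rail: depth over area
u,v=np.meshgrid(np.arange(225,395),np.arange(190,262));q=np.c_[u.ravel(),v.ravel()];P=bydepth(s,q)
k=(P[:,2]>.005)
print('rail',cv2.minAreaRect((P[k][:,:2]*1000).astype(np.float32)),k.sum())
```

```text
[[0.43344696 0.27313075 0.016     ]] [[ 0.43345009  0.27341771  0.01509328]
 [ 0.44704774  0.09555387  0.03237542]
 [ 0.60901008  0.06913303  0.01217051]
 [ 0.60028956 -0.08709928  0.02048497]
 [ 0.41840857 -0.0148754   0.00811445]]
tile ((434.3487243652344, 274.5541687011719), (37.639705657958984, 38.059051513671875), 9.601816177368164)
handle 199 ((447.6355285644531, 96.78853607177734), (73.53687286376953, 13.86746883392334), 76.03659057617188) blade ((425.24609375, 7.495094299316406), (114.19445037841797, 10.889436721801758), 75.90187072753906)
rail ((604.974609375, -27.24127197265625), (261.498046875, 253.845458984375), 43.37660598754883) 5716
```

View pics/crop.png

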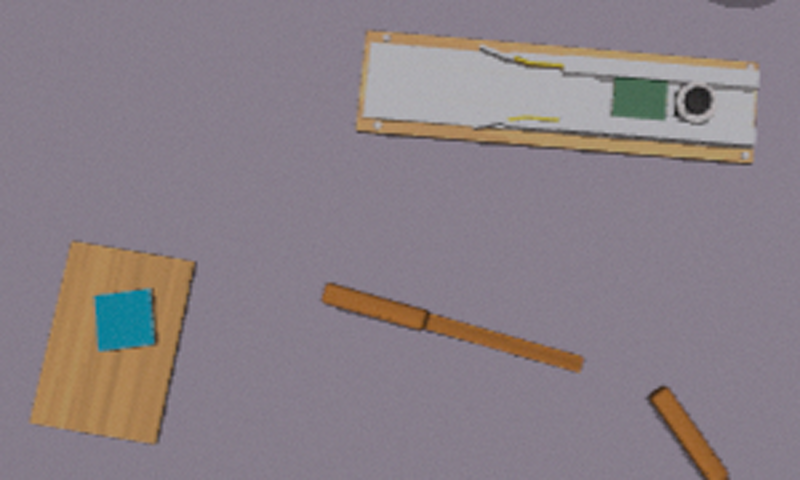

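```bash
cat >> h.py <<'E'
def go(p,yaw):
    "delta (rotvec, cm) from measured pose to tool-down pose"
    o=robot.get_obs();R0=rot(o['ee_rot']);T=R.from_euler('xyz',[np.pi,0,yaw]).as_matrix()
    print('rotvec',R.from_matrix(R0.T@T).as_rotvec().round(4),'cm',(R0.T@(np.array(p)-o['tool_pos'])*100).round(3),'pos',o['tool_pos'].round(4),o['ee_rot'].round(4),'t',o['time'],'w',o['width'])
E
python3 - <<'E'
from h import *
s=load('top0')
c=np.array([[370,32],[758,63],[752,163],[358,131]],float)*.375+[100,190]
P=onz(s,c,.010)[:,:2];print(P.round(4),[np.linalg.norm(P[i]-P[(i+1)%4]).round(4) for i in range(4)])
for a,b in((0,1),(3,2)):
    d=P[b]-P[a];print('yaw',np.arctan2(d[1],d[0]))
cl=onz(s,np.array([[366,42],[361,117]])*.375+[100,190],.014);print('apron start',cl)
g=onz(s,np.array([[612,98],[666,100],[482,47],[475,128]])*.375+[100,190],.022);print('green ends',g)
go([.434,.274,.13],1.738)
E
```

```text
[[ 0.6483  0.1129]
 [ 0.6338 -0.1751]
 [ 0.5588 -0.1708]
 [ 0.574   0.1178]] [np.float64(0.2883), np.float64(0.0751), np.float64(0.2891), np.float64(0.0745)]
yaw -1.6209550321386412
yaw -1.6233174565410362
apron start [[0.63971129 0.11484108 0.014     ]
 [0.5837318  0.11559228 0.014     ]]
green ends [[ 0.60185316 -0.06655565  0.022     ]
 [ 0.60156905 -0.1059145   0.022     ]
 [ 0.63682025  0.02918673  0.022     ]
 [ 0.57680748  0.03202768  0.022     ]]
rotvec [-1.2000e-03 -1.3000e-03 -1.4652e+00] cm [ 49.17  -69.642   7.581] pos [ 0.1481 -0.5293  0.2046] [-3.1399e+00 -2.0000e-04  2.7280e-01] t 0.15 w 0.09417080507156696
```

Emit:
move_arm --deltas '[0, 0, -0.3, 9, -14, 0, -1, 0, 0, -0.6, 19, -28, 0, -1, 0, 0, -0.9, 29, -42, 0, -1, 0, 0, -1.2, 39, -56, 3, -1, 0, 0, -1.465, 49.2, -69.6, 7.6, -1, 0, 0, -1.465, 49.2, -69.6, 7.6, -1, 0, 0, -1.465, 49.2, -69.6, 7.6, -1, 0, 0, -1.465, 49.2, -69.6, 7.6, -1]'

```text
time: 0.95
tool_pos: [0.2798, -0.1516, 0.18]
ee_rot: [3.141, 0.0, 1.478]
wrist_force: [2.0, 0.3, 0.1]
width: 0.094
finger_force: 0.0
```

Run:
```python
from h import *
go([.434,.274,.13],1.738)
```

```text
rotvec [ 0.0008  0.0004 -0.2603] cm [43.807 11.39   4.998] pos [ 0.2798 -0.1516  0.18  ] [3.1407e+00 3.0000e-04 1.4777e+00] t 0.95 w 0.09402181844439697
```

Emit:
move_arm --deltas '[0, 0, -0.26, 43.8, 11.4, 5, -1, 0, 0, -0.26, 43.8, 11.4, 5, -1, 0, 0, -0.26, 43.8, 11.4, 5, -1, 0, 0, -0.26, 43.8, 11.4, 5, -1, 0, 0, -0.26, 43.8, 11.4, 5, -1, 0, 0, -0.26, 43.8, 11.4, 5, -1, 0, 0, -0.26, 43.8, 11.4, 5, -1, 0, 0, -0.26, 43.8, 11.4, 5, -1]'

```text
time: 1.75
tool_pos: [0.4171, 0.222, 0.136]
ee_rot: [3.142, 0.0, 1.734]
wrist_force: [0.9, -0.9, -0.1]
width: 0.0939
finger_force: 0.0
```

Run:
```python
from h import *
go([.434,.274,.13],1.738)
```

```text
rotvec [ 0.0001  0.0004 -0.0042] cm [4.862 2.507 0.595] pos [0.4171 0.222  0.136 ] [3.1415e+00 4.0000e-04 1.7338e+00] t 1.75 w 0.09389754882114988
```

Emit:
move_arm --deltas '[0, 0, 0, 3.5, 2, 0.4, -1, 0, 0, 0, 3.5, 2, 0.4, -1, 0, 0, 0, 3.5, 2, 0.4, -1, 0, 0, 0, 3.5, 2, 0.4, -1]'

```text
time: 2.15
tool_pos: [0.4309, 0.2564, 0.1324]
ee_rot: [-3.141, 0.001, 1.732]
wrist_force: [0.3, -0.5, -0.2]
width: 0.094
finger_force: 0.0
```

Run:
```python
from h import *
s=snap('wrist','w1');im=s['image'];hsv=cv2.cvtColor(im,cv2.COLOR_RGB2HSV)
m=((hsv[...,0]>88)&(hsv[...,0]<106)&(hsv[...,1]>150)).astype(np.uint8)
n,l,st,ce=cv2.connectedComponentsWithStats(m);k=1+st[1:,4].argmax();print(st[k],ce[k])
v,u=np.nonzero(l==k);P=onz(s,np.c_[u,v],.016)[:,:2]
print(cv2.minAreaRect((P*1000).astype(np.float32)))
go([.434,.274,.13],1.738)
```

```text
[ 307  194   48   47 2158] [330.03197405 216.91010195]
((432.81121826171875, 273.5197448730469), (37.84874725341797, 38.14244842529297), 8.77792739868164)
rotvec [ 0.0003  0.0004 -0.0066] cm [1.703 0.574 0.272] pos [0.4311 0.2563 0.1327] [3.1413e+00 4.0000e-04 1.7314e+00] t 2.2 w 0.09401067407711296
```

View pics/w1.png

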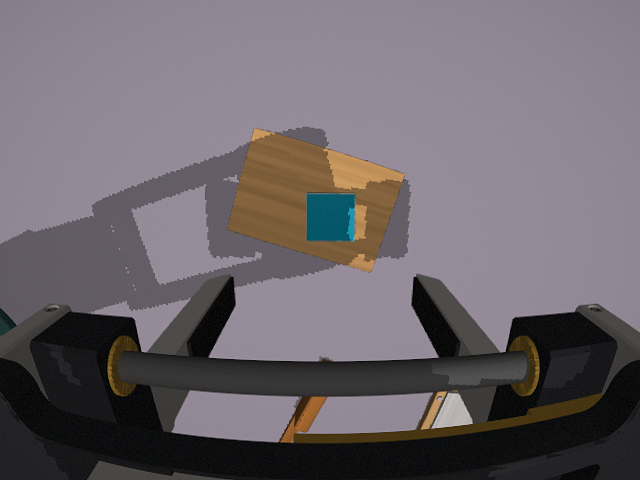

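The wrist view shows the tile at (330,217), square to the gripper, with both fingers clear. Descending now.

Emit:
move_arm --deltas '[0, 0, 0.004, 1.7, 0.47, 4, -1, 0, 0, 0.004, 1.7, 0.47, 9, -0.5, 0, 0, 0.004, 1.7, 0.47, 11, -0.4, 0, 0, 0.004, 1.7, 0.47, 12.2, -0.3, 0, 0, 0.004, 1.7, 0.47, 12.2, -0.2, 0, 0, 0.004, 1.7, 0.47, 12.2, -0.2, 0, 0, 0.004, 1.7, 0.47, 12.2, -0.2, 0, 0, 0.004, 1.7, 0.47, 12.2, -0.2]'

```text
time: 3.0
tool_pos: [0.434, 0.2752, 0.0117]
ee_rot: [3.139, -0.001, 1.728]
wrist_force: [0.0, 0.3, 0.8]
width: 0.0563
finger_force: 0.0
```

Emit:
move_arm --deltas '[0, 0, 0, -0.1, -0.1, 0.15, 0.3, 0, 0, 0, -0.1, -0.1, 0.15, 1, 0, 0, 0, -0.1, -0.1, 0.15, 1, 0, 0, 0, -0.1, -0.1, 0.15, 1, 0, 0, 0, -0.1, -0.1, 0.15, 1, 0, 0, 0, -0.1, -0.1, 0.15, 1]'

```text
time: 3.6
tool_pos: [0.4323, 0.2738, 0.0089]
ee_rot: [-3.141, 0.0, 1.729]
wrist_force: [-0.6, -0.6, 0.4]
width: 0.0396
finger_force: 30.0
```

Emit:
move_arm --deltas '[0, 0, 0, 0, 0, -3, 1, 0, 0, 0, 0, 0, -8, 1, 0, 0, 0.1, -4.5, 2.7, -9.1, 1, 0, 0, 0.209, -9, 5.4, -9.1, 1, 0, 0, 0.209, -13, 7.9, -9.1, 1, 0, 0, 0.209, -17, 10.3, -9.1, 1, 0, 0, 0.209, -21, 12.7, -9.1, 1, 0, 0, 0.209, -23.4, 14.2, -9.1, 1]'

```text
time: 4.4
tool_pos: [0.6111, 0.062, 0.0995]
ee_rot: [3.141, 0.001, 1.517]
wrist_force: [-0.1, 0.9, 0.1]
width: 0.0395
finger_force: 30.0
```

Emit:
move_arm --deltas '[0, 0, 0, 0, 0, 0, 1, 0, 0, 0, 0, 0, 0, 1, 0, 0, 0, 0, 0, 0, 1]'

```text
time: 4.7
tool_pos: [0.6085, 0.0662, 0.0997]
ee_rot: [-3.141, -0.0, 1.521]
wrist_force: [0.6, 0.1, 0.2]
width: 0.0393
finger_force: 30.0
```

Run:
```python
from h import *
s=snap('wrist','w2');go([.609,.065,.10],1.5196)
```

```text
rotvec [-0.0006 -0.0003  0.0018] cm [-0.135  0.053 -0.014] pos [0.6085 0.0664 0.0999] [-3.1410e+00 -3.0000e-04  1.5214e+00] t 4.75 w 0.03943563222068386
```

View pics/w2.png

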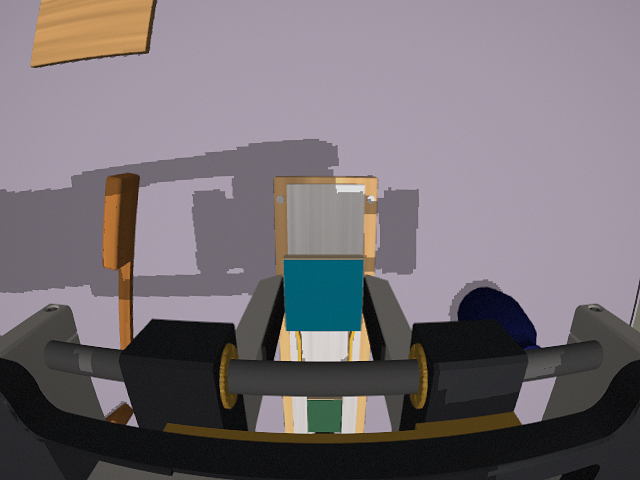

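The tile is held at (324,293), the apron floor edge is at row 184 (columns 287–364), and the cheeks lie near row 335.

Run:
```python
from h import *
s=load('w2')
print(onz(s,[[287,184],[364,184],[274,177],[378,177]],[.014]).round(4)); print(onz(s,[[274,177],[378,177]],.010).round(4))
print(onz(s,[[307,416],[342,416],[307,400],[342,400]],.022).round(4))
```

```text
[[0.5838 0.1141 0.014 ]
 [0.639  0.1114 0.014 ]
 [0.5747 0.1197 0.014 ]
 [0.6494 0.1161 0.014 ]]
[[0.5742 0.1195 0.01  ]
 [0.6499 0.1158 0.01  ]]
[[ 0.5854 -0.0872  0.022 ]
 [ 0.6165 -0.0888  0.022 ]
 [ 0.5867 -0.0683  0.022 ]
 [ 0.617  -0.0698  0.022 ]]
```

Emit:
move_arm --deltas '[0, 0, 0.002, -0.5, 0.05, 4, 1, 0, 0, 0.002, -0.5, 0.05, 7, 1, 0, 0, 0.002, -0.5, 0.05, 8.2, 1, 0, 0, 0.002, -0.5, 0.05, 8.4, 1, 0, 0, 0.002, -0.5, 0.05, 8.45, 1, 0, 0, 0.002, -0.5, 0.05, 8.45, 1, 0, 0, 0.002, -0.5, 0.05, 8.45, 1]'

```text
time: 5.45
tool_pos: [0.6103, 0.0603, 0.0166]
ee_rot: [3.14, -0.0, 1.518]
wrist_force: [-0.5, -0.2, -0.4]
width: 0.0393
finger_force: 30.0
```

Emit:
move_arm --deltas '[0, 0, 0, 0, 0, 0.05, 1, 0, 0, 0, 0, 0, 0.1, 1, 0, 0, 0, 0, 0, 0.1, 1, 0, 0, 0, 0, 0, 0.1, 1]'

```text
time: 5.85
tool_pos: [0.6096, 0.06, 0.0144]
ee_rot: [-3.142, 0.0, 1.518]
wrist_force: [-0.3, -0.1, -0.6]
width: 0.0394
finger_force: 30.0
```

Emit:
move_arm --deltas '[0, 0, 0, 0, 0, -0.05, -0.2, 0, 0, 0, 0, 0, -0.05, -0.2, 0, 0, 0, 0, 0, -0.05, -0.2, 0, 0, 0, 0, 0, -3, -0.2, 0, 0, 0, 0, 0, -8, -0.2, 0, 0, 0, 0, 0, -9, -0.2, 0, 0, 0, 0, 0, -9, -0.2, 0, 0, 0, 0, 0, -9, -0.2]'

```text
time: 6.65
tool_pos: [0.609, 0.0601, 0.1033]
ee_rot: [-3.14, 0.0, 1.518]
wrist_force: [-0.8, 0.6, -0.6]
width: 0.0562
finger_force: 0.0
```

Run:
```python
from h import *
s=snap('wrist','w3');im=s['image'];hsv=cv2.cvtColor(im,cv2.COLOR_RGB2HSV)
m=((hsv[...,0]>88)&(hsv[...,0]<106)&(hsv[...,1]>150)).astype(np.uint8)
n,l,st,ce=cv2.connectedComponentsWithStats(m);k=1+st[1:,4].argmax();print(st[k],ce[k])
v,u=np.nonzero(l==k);P=onz(s,np.c_[u,v],.022)[:,:2]
print(cv2.minAreaRect((P*1000).astype(np.float32)))
# stick: handle top & blade
m=((hsv[...,0]<15)&(hsv[...,1]>120)).astype(np.uint8)
n,l,st,ce=cv2.connectedComponentsWithStats(m)
for i in range(1,n):
    if st[i,4]>200: print(st[i],ce[i])
go([.447,.097,.09],1.325)
```

```text
[ 298  224   53   51 2694] [323.95174462 248.92464736]
((608.3145751953125, 59.166282653808594), (38.03420639038086, 38.65243911743164), 86.98023223876953)
[ 103  166   37  155 2553] [120.81786134 229.50019585]
rotvec [-0.0036  0.0007  0.1929] cm [  2.835 -16.302   1.277] pos [0.6083 0.0601 0.1022] [-3.1380e+00  4.0000e-04  1.5179e+00] t 6.7 w 0.05645347122454937
```

Emit:
move_arm --deltas '[0, 0, 0.1, 1, -5, 0, -0.2, 0, 0, 0.19, 2, -10, 0, -0.2, 0, 0, 0.193, 2.8, -14, 0.5, -0.2, 0, 0, 0.193, 2.8, -16.3, 1.2, -0.2, 0, 0, 0.193, 2.8, -16.3, 4, -0.2, 0, 0, 0.193, 2.8, -16.3, 4, -0.2, 0, 0, 0.193, 2.8, -16.3, 4, -0.2, 0, 0, 0.193, 2.8, -16.3, 4, -0.2]'

```text
time: 7.5
tool_pos: [0.449, 0.0966, 0.0647]
ee_rot: [3.141, 0.0, 1.324]
wrist_force: [1.0, -0.3, -0.7]
width: 0.0564
finger_force: 0.0
```

Run:
```python
from h import *
s=snap('wrist','w4');im=s['image'];hsv=cv2.cvtColor(im,cv2.COLOR_RGB2HSV)
go([.4475,.0967,.006],1.326)
m=((hsv[...,0]<15)&(hsv[...,1]>120)).astype(np.uint8)
n,l,st,ce=cv2.connectedComponentsWithStats(m)
for k in range(1,n):
    if st[k,4]<300: continue
    v,u=np.nonzero(l==k);P=onz(s,np.c_[u,v],.034)[:,:2]
    print(st[k],ce[k],cv2.minAreaRect((P*1000).astype(np.float32)))
```

```text
rotvec [ 0.001  -0.0002 -0.0015] cm [-0.036 -0.186  5.911] pos [0.4493 0.0966 0.0651] [ 3.1406e+00 -2.0000e-04  1.3245e+00] t 7.55 w 0.05645230380553735
[ 308  203   25  159 2634] [320.59567198 276.88534548] ((443.5854797363281, 85.87278747558594), (104.69786071777344, 14.109423637390137), 76.29786682128906)
[314 396  15  34 373] [321.5844504  412.34852547] ((419.6562194824219, -9.879085540771484), (32.74721908569336, 10.080499649047852), 76.29227447509766)
```

View pics/w4.png

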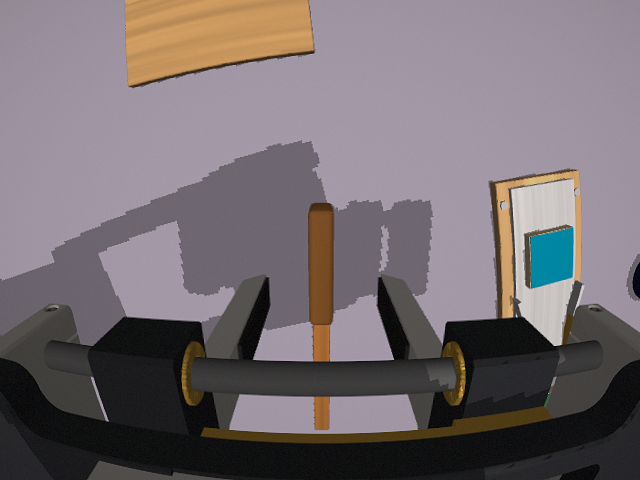

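The handle at (320,265) sits centred between the fingers and is the chosen stick. The tile on the apron shows at (552,257).

Emit:
move_arm --deltas '[0, 0, -0.004, 0, -0.19, 3, -0.2, 0, 0, -0.004, 0, -0.19, 5.5, -0.2, 0, 0, -0.004, 0, -0.19, 5.75, -0.2, 0, 0, -0.004, 0, -0.19, 5.75, 0.3, 0, 0, -0.004, 0, -0.19, 5.75, 1, 0, 0, -0.004, 0, -0.19, 5.75, 1, 0, 0, -0.004, 0, -0.19, 5.75, 1, 0, 0, -0.004, 0, -0.19, 5.75, 1]'

```text
time: 8.35
tool_pos: [0.447, 0.0972, 0.0077]
ee_rot: [3.14, -0.0, 1.329]
wrist_force: [0.2, -0.9, 0.9]
width: 0.0197
finger_force: 0.0
```

Emit:
move_arm --deltas '[0, 0, 0, 0, 0, 0, 1, 0, 0, 0, 0, 0, 0, 1]'

```text
time: 8.55
tool_pos: [0.4469, 0.0971, 0.0075]
ee_rot: [3.141, -0.0, 1.329]
wrist_force: [-0.6, -0.4, 2.8]
width: 0.0151
finger_force: 30.0
```

Emit:
move_arm --deltas '[0, 0, 0, 0, 0, -4, 1, 0, 0, 0, 0, 0, -8, 1, 0, 0, 0, 3, 2, -8, 1, 0, 0, -0.05, 7, 4.7, -8, 1, 0, 0, -0.1, 11, 7.4, -8, 1, 0, 0, -0.15, 15, 10.1, -8, 1, 0, 0, -0.191, 19.2, 12.9, -8, 1, 0, 0, -0.191, 19.2, 12.9, -8, 1]'

```text
time: 9.35
tool_pos: [0.6198, 0.2561, 0.0821]
ee_rot: [-3.138, 0.0, 1.523]
wrist_force: [-0.1, 0.4, -1.1]
width: 0.0148
finger_force: 30.0
```

Emit:
move_arm --deltas '[0, 0, 0, 0, 0, 0, 1, 0, 0, 0, 0, 0, 0, 1, 0, 0, 0, 0, 0, 0, 1]'

```text
time: 9.65
tool_pos: [0.6171, 0.2517, 0.088]
ee_rot: [3.141, -0.0, 1.519]
wrist_force: [-0.3, -0.5, -0.2]
width: 0.0145
finger_force: 30.0
```

Run:
```python
from h import *
go([.6187,.2528,.0225],1.5196);print(robot.get_obs()['wrist_force'])
s=snap('top','t1')
hsv=cv2.cvtColor(s['image'],cv2.COLOR_RGB2HSV)
m=((hsv[...,0]<15)&(hsv[...,1]>120)).astype(np.uint8)
n,l,st,ce=cv2.connectedComponentsWithStats(m)
for i in range(1,n):
    if st[i,4]>30: print(st[i],ce[i])
cv2.imwrite('pics/t1c.png',cv2.resize(s['image'][180:300,120:400][:,:,::-1],(784,336),interpolation=cv2.INTER_CUBIC))
```

```text
rotvec [ 0.0009 -0.     -0.0008] cm [0.119 0.148 6.549] pos [0.6171 0.2517 0.088 ] [ 3.1407 -0.      1.5188] t 9.65 w 0.014519743735103997
[-0.30454987 -0.51114337 -0.1751848 ]
[470 181  40  80 447] [490.58836689 216.11856823]
[154 200  42  13 213] [172.24882629 206.84507042]
[195 207  44  10 193] [216.21761658 211.35233161]
[467 259   8  12  39] [470.38461538 264.53846154]
[346 335  61  87 460] [373.93043478 375.95      ]
```

View pics/t1c.png

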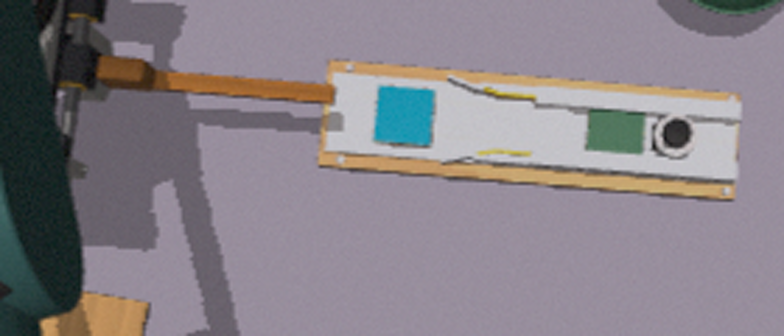

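The stick is aligned with the rail, with its nose at crop (334,94) and the turquoise tile ahead at (405,115). Lowering behind the tile.

Emit:
move_arm --deltas '[0, 0, 0, 0.1, 0.15, 4, 1, 0, 0, 0, 0.1, 0.15, 6, 1, 0, 0, 0, 0.1, 0.15, 6.5, 1, 0, 0, 0, 0.1, 0.15, 6.5, 1, 0, 0, 0, 0.1, 0.15, 6.5, 1, 0, 0, 0, 0.1, 0.15, 6.5, 1]'

```text
time: 10.3
tool_pos: [0.6205, 0.2538, 0.0242]
ee_rot: [3.138, -0.001, 1.52]
wrist_force: [-0.7, 0.2, -0.0]
width: 0.015
finger_force: 30.0
```

Run:
```python
from h import *
s=load('t1')
p=onz(s,[[239.3,213.6]],.086)[0];d=np.array([np.cos(-1.622),np.sin(-1.622)]);print('nose t1',p, 'reach',(p[:2]-[.6171,.2517])@d,'lat',(p[:2]-[.6171,.2517])@[-d[1],d[0]])
go([.6187,.2528,.0225],1.5196);s=snap('top','t2')
im=s['image'];hsv=cv2.cvtColor(im,cv2.COLOR_RGB2HSV)
m=((hsv[...,0]<15)&(hsv[...,1]>120)&(np.arange(640)[None]<262)).astype(np.uint8)
n,l,st,ce=cv2.connectedComponentsWithStats(m)
M=np.array([.6063,.0111])
for i in range(1,n):
    if st[i,4]>60:
        v,u=np.nonzero(l==i);P=onz(s,np.c_[u,v],.021)[:,:2]-M;a=P@d;b=P@[-d[1],d[0]]
        k=a>a.max()-.05;print(st[i],'s',a.min(),a.max(),'lat',b[k].mean())
m=(hsv[...,0]>90)&(hsv[...,0]<105)&(hsv[...,1]>150)&(np.arange(480)[:,None]<260)&(np.arange(640)[None]<290)
v,u=np.nonzero(m);P=onz(s,np.c_[u,v],.022)[:,:2]-M;a=P@d;b=P@[-d[1],d[0]];print('tile s',a.min(),a.max(),b.min(),b.max())
```

```text
nose t1 [0.60897716 0.10005619 0.086     ] reach 0.15186079992007614 lat -0.00035086297401129687
rotvec [ 0.0036 -0.0014 -0.0001] cm [-0.111 -0.175  0.17 ] pos [0.6205 0.2538 0.0242] [ 3.1380e+00 -1.4000e-03  1.5195e+00] t 10.3 w 0.015026313242512858
[164 207  78  15 333] s -0.24355929598254267 -0.09392460860859285 lat 0.0021920218009178743
tile s -0.5272483715256903 -0.03098379691418826 -0.09151539066782217 0.20477284626742817
```

Emit:
move_arm --deltas '[0, 0, 0, -0.4, 0, 0, 1, 0, 0, 0, -0.8, 0, 0, 1, 0, 0, 0, -1.2, 0, 0, 1, 0, 0, 0, -1.6, 0, 0, 1, 0, 0, 0, -1.6, 0, 0, 1, 0, 0, 0, -1.6, 0, 0, 1, 0, 0, 0, -1.6, 0, 0, 1]'

```text
time: 11.05
tool_pos: [0.6184, 0.2376, 0.0219]
ee_rot: [-3.142, 0.0, 1.52]
wrist_force: [-0.0, 0.5, -1.8]
width: 0.0147
finger_force: 30.0
```

```bash
cat >> h.py <<'E'
M=np.array([.6063,.0111]);D=np.array([np.cos(-1.622),np.sin(-1.622)]);N=np.array([-D[1],D[0]])
def st():
    o=robot.get_obs();p=o['tool_pos'][:2]-M;f=o['wrist_force'][:2]
    print('nose s %.2f lat %.2f mm z %.2f yaw %.4f F along %.2f lat %.2f z %.2f t %.2f'%((p@D+.152)*1e3,p@N*1e3,o['tool_pos'][2]*1e3,o['ee_rot'][2],f@D,f@N,o['wrist_force'][2],o['time']))
E
python3 -c "
from h import *
st()"
```

```text
nose s -74.86 lat 0.54 mm z 21.88 yaw 1.5198 F along -0.46 lat -0.05 z -1.77 t 11.05
```

Emit:
move_arm --deltas '[0, 0, 0, -0.4, 0, -0.05, 1, 0, 0, 0, -0.7, 0, -0.05, 1, 0, 0, 0, -1.2, 0, -0.05, 1, 0, 0, 0, -1.8, 0, -0.05, 1, 0, 0, 0, -2.4, 0, -0.05, 1, 0, 0, 0, -3, 0, -0.05, 1, 0, 0, 0, -3.5, 0, -0.05, 1, 0, 0, 0, -3.9, 0, -0.05, 1]'

```text
time: 11.85
tool_pos: [0.6164, 0.198, 0.0224]
ee_rot: [-3.142, 0.0, 1.519]
wrist_force: [0.0, 0.7, -0.8]
width: 0.0149
finger_force: 30.0
```

Emit:
move_arm --deltas '[0, 0, 0, -0.2, 0, 0, 1, 0, 0, 0, -0.4, 0, 0, 1, 0, 0, 0, -0.6, 0, 0, 1, 0, 0, 0, -0.8, 0, 0, 1, 0, 0, 0, -1, 0, 0, 1, 0, 0, 0, -1.2, 0, 0, 1, 0, 0, 0, -1.4, 0, 0, 1, 0, 0, 0, -1.6, 0, 0, 1]'

```text
time: 12.65
tool_pos: [0.6157, 0.1832, 0.0226]
ee_rot: [3.141, -0.001, 1.52]
wrist_force: [-0.2, 3.0, -0.2]
width: 0.0148
finger_force: 30.0
```

```bash
python3 -c "
from h import *
st();snap('top','t3')
im=load('t3')['image'][180:300,120:400][:,:,::-1]
cv2.imwrite('pics/t3c.png',cv2.resize(im,(784,336),interpolation=cv2.INTER_CUBIC))"
```

```text
nose s -20.31 lat 0.57 mm z 22.62 yaw 1.5204 F along -2.97 lat -0.39 z -0.18 t 12.65
```

View pics/t3c.png

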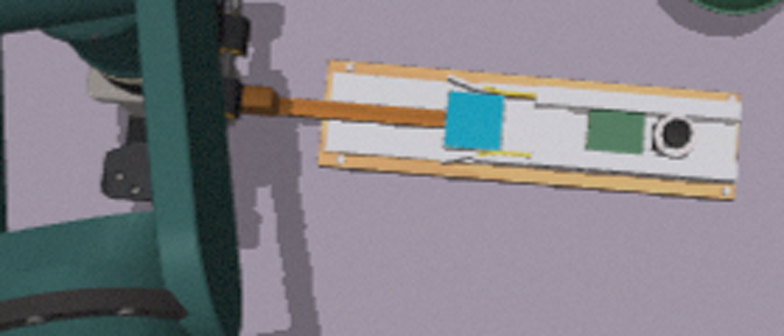

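The nose is on the tile at crop (445,118), and the tile (475,121) is entering the strips squarely.

Emit:
move_arm --deltas '[0, 0, 0, -0.3, 0, 0, 1, 0, 0, 0, -0.6, 0, 0, 1, 0, 0, 0, -0.9, 0, 0, 1, 0, 0, 0, -1.2, 0, 0, 1, 0, 0, 0, -1.5, 0, 0, 1, 0, 0, 0, -1.8, 0, 0, 1, 0, 0, 0, -2.1, 0, 0, 1, 0, 0, 0, -2.4, 0, 0, 1]'

```text
time: 13.5
tool_pos: [0.6144, 0.1584, 0.0224]
ee_rot: [-3.142, 0.0, 1.52]
wrist_force: [0.2, 3.2, -0.6]
width: 0.0145
finger_force: 30.0
```

Emit:
move_arm --deltas '[0, 0, 0, -0.2, 0, 0, 1, 0, 0, 0, -0.4, 0, 0, 1, 0, 0, 0, -0.6, 0, 0, 1, 0, 0, 0, -0.8, 0, 0, 1, 0, 0, 0, -1, 0, 0, 1, 0, 0, 0, -1.2, 0, 0, 1, 0, 0, 0, -1.4, 0, 0, 1, 0, 0, 0, -1.6, 0, 0, 1]'

```text
time: 14.3
tool_pos: [0.6136, 0.1425, 0.0224]
ee_rot: [-3.141, 0.0, 1.52]
wrist_force: [-0.2, 2.9, 0.6]
width: 0.0148
finger_force: 30.0
```

Emit:
move_arm --deltas '[0, 0, 0, -0.1, 0, 0, 1, 0, 0, 0, -0.2, 0, 0, 1, 0, 0, 0, -0.3, 0, 0, 1, 0, 0, 0, -0.4, 0, 0, 1, 0, 0, 0, -0.5, 0, 0, 1, 0, 0, 0, -0.6, 0, 0, 1, 0, 0, 0, -0.7, 0, 0, 1, 0, 0, 0, -0.8, 0, 0, 1]'

```text
time: 15.1
tool_pos: [0.6132, 0.1346, 0.0224]
ee_rot: [-3.142, 0.0, 1.52]
wrist_force: [-0.1, 3.1, -0.1]
width: 0.0147
finger_force: 30.0
```

```bash
python3 -c "
from h import *
st()"
```

```text
nose s 28.27 lat 0.54 mm z 22.42 yaw 1.5198 F along -3.07 lat -0.28 z -0.13 t 15.10
```

Emit:
move_arm --deltas '[0, 0, 0, -0.1, 0, 0, 1, 0, 0, 0, -0.2, 0, 0, 1, 0, 0, 0, -0.3, 0, 0, 1, 0, 0, 0, -0.4, 0, 0, 1, 0, 0, 0, -0.5, 0, 0, 1, 0, 0, 0, -0.6, 0, 0, 1, 0, 0, 0, -0.7, 0, 0, 1, 0, 0, 0, -0.8, 0, 0, 1]'

```text
time: 15.9
tool_pos: [0.6128, 0.1266, 0.0224]
ee_rot: [-3.142, 0.0, 1.52]
wrist_force: [0.4, 2.7, 0.3]
width: 0.015
finger_force: 30.0
```

Emit:
move_arm --deltas '[0, 0, 0, -0.04, 0, 0, 1, 0, 0, 0, -0.08, 0, 0, 1, 0, 0, 0, -0.12, 0, 0, 1, 0, 0, 0, -0.16, 0, 0, 1, 0, 0, 0, -0.2, 0, 0, 1]'

```text
time: 16.4
tool_pos: [0.6127, 0.1247, 0.0224]
ee_rot: [3.142, 0.0, 1.52]
wrist_force: [0.2, 3.5, -0.3]
width: 0.0147
finger_force: 30.0
```

Emit:
move_arm --deltas '[0, 0, 0, -0.04, 0, 0, 1, 0, 0, 0, -0.08, 0, 0, 1, 0, 0, 0, -0.12, 0, 0, 1, 0, 0, 0, -0.16, 0, 0, 1, 0, 0, 0, -0.2, 0, 0, 1]'

```text
time: 16.9
tool_pos: [0.6126, 0.1227, 0.0224]
ee_rot: [3.142, 0.0, 1.52]
wrist_force: [0.7, 3.9, -0.2]
width: 0.0148
finger_force: 30.0
```

Emit:
move_arm --deltas '[0, 0, 0, -0.03, 0, 0, 1, 0, 0, 0, -0.06, 0, 0, 1, 0, 0, 0, -0.09, 0, 0, 1, 0, 0, 0, -0.12, 0, 0, 1, 0, 0, 0, -0.15, 0, 0, 1]'

```text
time: 17.4
tool_pos: [0.6125, 0.1212, 0.0224]
ee_rot: [3.142, 0.0, 1.52]
wrist_force: [0.5, 3.0, -0.3]
width: 0.0145
finger_force: 30.0
```

Emit:
move_arm --deltas '[0, 0, 0, -0.03, 0, 0, 1, 0, 0, 0, -0.06, 0, 0, 1, 0, 0, 0, -0.09, 0, 0, 1, 0, 0, 0, -0.12, 0, 0, 1, 0, 0, 0, -0.15, 0, 0, 1]'

```text
time: 17.9
tool_pos: [0.6124, 0.1197, 0.0224]
ee_rot: [-3.142, 0.0, 1.52]
wrist_force: [0.4, 3.8, 0.0]
width: 0.0145
finger_force: 30.0
```

```bash
python3 -c "
from h import *
st();s=snap('top','t4')
im=s['image'][190:260,280:400][:,:,::-1]
cv2.imwrite('pics/t4c.png',cv2.resize(im,(792,462),interpolation=cv2.INTER_CUBIC))"
```

```text
nose s 43.22 lat 0.55 mm z 22.41 yaw 1.5198 F along -3.79 lat 0.21 z 0.03 t 17.90
```

View pics/t4c.png

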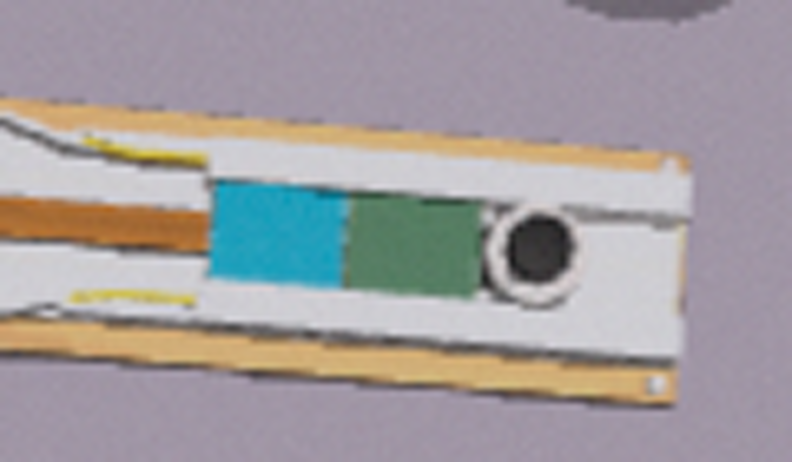

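The tiles now touch at crop column 345. The green tile's far edge is at 478, just short of the dark stop at about 485, so I'll go in fine steps.

Emit:
move_arm --deltas '[0, 0, 0, -0.02, 0, 0, 1, 0, 0, 0, -0.04, 0, 0, 1, 0, 0, 0, -0.06, 0, 0, 1, 0, 0, 0, -0.08, 0, 0, 1, 0, 0, 0, -0.1, 0, 0, 1]'

```text
time: 18.45
tool_pos: [0.6124, 0.119, 0.0225]
ee_rot: [3.141, -0.0, 1.52]
wrist_force: [-0.5, 4.3, 0.8]
width: 0.0143
finger_force: 30.0
```

Emit:
move_arm --deltas '[0, 0, 0, -0.02, 0, 0, 1, 0, 0, 0, -0.04, 0, 0, 1, 0, 0, 0, -0.06, 0, 0, 1]'

```text
time: 18.75
tool_pos: [0.6124, 0.119, 0.0226]
ee_rot: [3.141, -0.001, 1.52]
wrist_force: [0.5, 6.4, 0.7]
width: 0.0144
finger_force: 30.0
```

Emit:
move_arm --deltas '[0, 0, 0, -0.02, 0, 0, 1, 0, 0, 0, -0.04, 0, 0, 1, 0, 0, 0, -0.06, 0, 0, 1]'

```text
time: 19.05
tool_pos: [0.6124, 0.1186, 0.0227]
ee_rot: [3.141, -0.002, 1.52]
wrist_force: [0.1, 7.3, 0.4]
width: 0.0147
finger_force: 30.0
```

```bash
python3 -c "
from h import *
st()"
```

```text
nose s 44.34 lat 0.63 mm z 22.67 yaw 1.5201 F along -7.31 lat -0.25 z 0.43 t 19.05
```

Emit:
move_arm --deltas '[0, 0, 0, 0, 0, 0, 1, 0, 0, 0, 0, 0, 0, 1, 0, 0, 0, 0, 0, 0, 1]'

```text
time: 19.35
tool_pos: [0.6124, 0.1186, 0.0227]
ee_rot: [3.141, -0.002, 1.52]
wrist_force: [0.7, 6.2, -0.1]
width: 0.0148
finger_force: 30.0
```

Emit:
move_arm --deltas '[0, 0, 0, -0.02, 0, 0, 1, 0, 0, 0, -0.04, 0, 0, 1, 0, 0, 0, -0.06, 0, 0, 1]'

```text
time: 19.65
tool_pos: [0.6124, 0.1182, 0.0227]
ee_rot: [3.141, -0.002, 1.52]
wrist_force: [-0.5, 6.9, 1.8]
width: 0.0148
finger_force: 30.0
```

Emit:
move_arm --deltas '[0, 0, 0, -0.02, 0, 0, 1, 0, 0, 0, -0.04, 0, 0, 1, 0, 0, 0, -0.06, 0, 0, 1, 0, 0, 0, -0.08, 0, 0, 1]'

```text
time: 20.05
tool_pos: [0.6124, 0.1176, 0.0227]
ee_rot: [3.141, -0.002, 1.52]
wrist_force: [0.2, 7.2, 0.4]
width: 0.0146
finger_force: 30.0
```

Emit:
move_arm --deltas '[0, 0, 0, -0.02, 0, 0, 1, 0, 0, 0, -0.04, 0, 0, 1, 0, 0, 0, -0.06, 0, 0, 1]'

```text
time: 20.35
tool_pos: [0.6124, 0.1172, 0.0228]
ee_rot: [3.141, -0.003, 1.52]
wrist_force: [-0.2, 6.8, 0.6]
width: 0.015
finger_force: 30.0
```

Emit:
move_arm --deltas '[0, 0, 0, 0.05, 0, 0, 1, 0, 0, 0, 0.15, 0, 0, 1, 0, 0, 0, 0.3, 0, 0, 1, 0, 0, 0, 0.6, 0, 0, 1, 0, 0, 0, 1, 0, 0, 1, 0, 0, 0, 1.5, 0, 0, 1]'

```text
time: 20.95
tool_pos: [0.613, 0.1301, 0.0222]
ee_rot: [-3.141, 0.001, 1.519]
wrist_force: [-0.4, -0.2, -0.2]
width: 0.0147
finger_force: 30.0
```

```bash
python3 -c "
from h import *
st();s=snap('top','t5')
im=s['image'][190:260,280:400][:,:,::-1]
cv2.imwrite('pics/t5c.png',cv2.resize(im,(792,462),interpolation=cv2.INTER_CUBIC))
def edges(f):
    s=load(f);h=cv2.cvtColor(s['image'],cv2.COLOR_RGB2HSV)[190:260,280:400]
    a=s['image'][190:260,280:400].astype(int)
    for lo,hi in((90,106),(60,88)):
        m=(h[...,0]>lo)&(h[...,0]<hi)&(h[...,1]>90);v,u=np.nonzero(m)
        P=onz(s,np.c_[u+280,v+190],.022)[:,:2]-M;x=P@D*1e3;print(f,len(x),x.mean(),x.min(),x.max())
for f in('t3','t4','t5'): edges(f)
"
```

```text
nose s 32.85 lat 0.55 mm z 22.24 yaw 1.5192 F along 0.27 lat -0.43 z -0.23 t 20.95
t3 386 -0.6997598448942552 -20.135264841541446 18.097665822100375
t3 1 83.47593001292144 83.47593001292144 83.47593001292144
t4 304 62.441003986436186 42.212724347472424 82.09557678183613
t4 1 106.91217790513457 106.91217790513457 106.91217790513457
t5 303 64.84746395525613 45.160780802337484 84.4508695969557
t5 2 102.46071852629949 98.0092591474644 106.91217790513457
```

View pics/t5c.png

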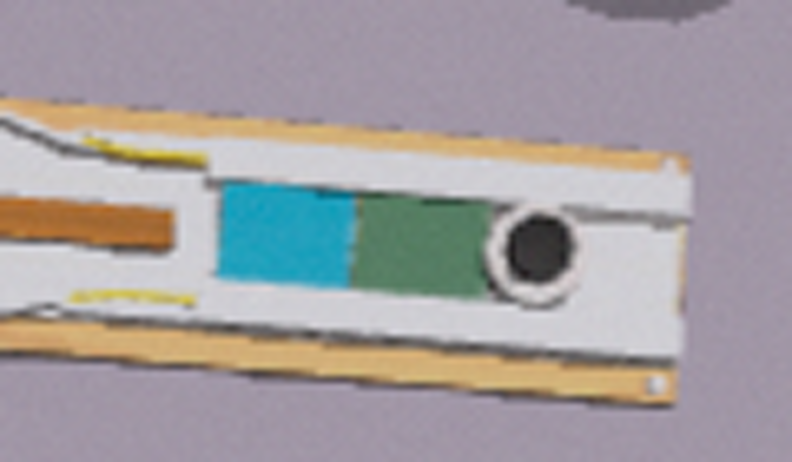

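The stick has backed off to crop column 175. The two tiles stay tight together at column 355, with the green tile up against the stop at 490. Next I retract the stick and lay it back down.

Emit:
move_arm --deltas '[0, 0, 0, 1.5, 0, 0, 1, 0, 0, 0, 3.5, 0, 0, 1, 0, 0, 0, 6, 0, -0.1, 1, 0, 0, 0, 8.5, 0, -0.5, 1, 0, 0, 0, 10.5, 0, -3, 1, 0, 0, 0, 10.5, 0, -7, 1, 0, 0, 0, 10.5, 0, -7, 1, 0, 0, 0, 10.5, 0, -7, 1]'

```text
time: 21.8
tool_pos: [0.6192, 0.2365, 0.094]
ee_rot: [3.138, -0.001, 1.521]
wrist_force: [0.0, 0.1, -1.1]
width: 0.0147
finger_force: 30.0
```

```bash
python3 -c "
from h import *
st();go([.447,.097,.0085],1.329)"
```

```text
nose s -73.78 lat 1.30 mm z 94.04 yaw 1.5206 F along -0.11 lat 0.02 z -1.07 t 21.80
rotvec [ 0.0032 -0.0013  0.1916] cm [-14.806 -16.522   8.484] pos [0.6192 0.2365 0.094 ] [ 3.1383e+00 -1.0000e-03  1.5206e+00] t 21.8 w 0.014707440335874549
```

Emit:
move_arm --deltas '[0, 0, 0.05, -3.5, -4, 0, 1, 0, 0, 0.1, -7, -8, 0, 1, 0, 0, 0.15, -11, -12, 0, 1, 0, 0, 0.191, -14.8, -16.4, 0, 1, 0, 0, 0.191, -14.8, -16.4, 3.5, 1, 0, 0, 0.191, -14.8, -16.4, 6.5, 1, 0, 0, 0.191, -14.8, -16.4, 7, 1, 0, 0, 0.191, -14.8, -16.4, 7, 1]'

```text
time: 22.6
tool_pos: [0.4454, 0.0958, 0.0206]
ee_rot: [-3.137, 0.001, 1.328]
wrist_force: [1.0, -0.6, -0.9]
width: 0.0145
finger_force: 30.0
```

Emit:
move_arm --deltas '[0, 0, 0, 0, 0, 0, 1, 0, 0, 0, 0, 0, 0, 1, 0, 0, 0, 0, 0, 0, 1]'

```text
time: 22.9
tool_pos: [0.4483, 0.0963, 0.0237]
ee_rot: [3.139, -0.001, 1.329]
wrist_force: [0.2, 0.5, -0.8]
width: 0.0147
finger_force: 30.0
```

Now lower the last 16 mm, release and rise.

Emit:
move_arm --deltas '[0, 0, 0, 0, 0, 0.5, 1, 0, 0, 0, 0, 0, 1, 1, 0, 0, 0, 0, 0, 1.3, 1, 0, 0, 0, 0, 0, 1.5, 1, 0, 0, 0, 0, 0, 1.5, 1, 0, 0, 0, 0, 0, 1.5, 1, 0, 0, 0, 0, 0, 1.5, 1]'

```text
time: 23.6
tool_pos: [0.4469, 0.0959, 0.0076]
ee_rot: [-3.141, 0.0, 1.329]
wrist_force: [-1.2, -1.3, 2.9]
width: 0.0145
finger_force: 30.0
```

Emit:
move_arm --deltas '[0, 0, 0, 0, 0, 0, 0, 0, 0, 0, 0, 0, 0, -0.3, 0, 0, 0, 0, 0, 0, -0.3, 0, 0, 0, 0, 0, -3, -0.3, 0, 0, 0, 0, 0, -8, -0.3, 0, 0, 0, 0, 0, -12, -0.3, 0, 0, 0, 0, 0, -12, -0.3, 0, 0, 0, 0, 0, -12, -0.3]'

```text
time: 24.4
tool_pos: [0.4478, 0.096, 0.1284]
ee_rot: [3.139, -0.001, 1.329]
wrist_force: [-0.3, 0.1, 0.2]
width: 0.0611
finger_force: 0.0
```

```bash
python3 -c "
from h import *
st();s=snap('top','t6')
im=s['image'][120:400,100:500][:,:,::-1]
cv2.imwrite('pics/t6c.png',cv2.resize(im,(800,560),interpolation=cv2.INTER_CUBIC))
s2=load('t5')
for f in('t5','t6'):
    s=load(f);h=cv2.cvtColor(s['image'],cv2.COLOR_RGB2HSV)[190:260,280:400];m=(h[...,0]>90)&(h[...,0]<106)&(h[...,1]>90);v,u=np.nonzero(m);print(f,((onz(s,np.c_[u+280,v+190],.022)[:,:2]-M)@D*1e3).mean())
"
```

```text
nose s 75.32 lat -162.66 mm z 128.39 yaw 1.3288 F along -0.08 lat -0.31 z 0.24 t 24.40
t5 64.84746395525613
t6 64.84746395525613
```

View pics/t6c.png

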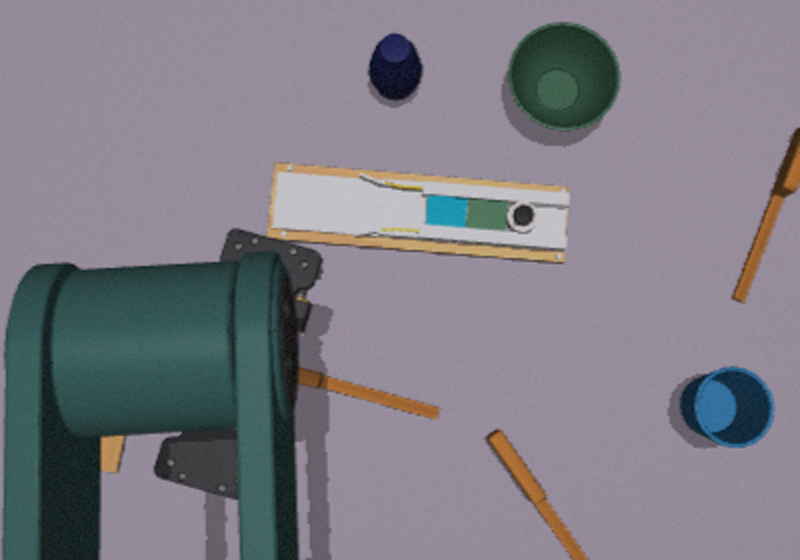

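The stick lies flat at crop (370,390), clear of the rail. The tiles are tight at (467,212) and have not shifted, and the cup, bowl and vase are untouched.

```bash
python3 -c "
from bench import robot
print(robot.close_job())"
```

```text
the job is handed in; nothing more can be done
None
```

The job is handed in: the turquoise tile is fed up tight against the green one with the buffer pressed in about 2 mm (estimated from force and travel), the row didn't move when I let go, and the stick lies flat on the table clear of the rail.

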